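Draw out the dish tray, shut the tape tray

TASK

I need the Petri dish within reach: hook a fingertip behind the front lip of the tray in which it lies and draw that tray out all the way to its stop. Then push the other tray, the one with the roll of tape, fully home. Do not pinch the tray fronts, do not touch or lift the dish or the tape, and leave everything else on the bench where it is.

Things in the scene. Friction and masses are not known exactly. Their poses are not given: they have to be found in the camera images.
- tray_unit: fixed low grey unit, 280 mm wide, 154 deep, 50 high, with a flat clear dust cover and two steel trays with grey floors side by side. Origin: middle of its front edge, on the bench (z = 0). x points into the unit away from the robot (trays come out along -x), y towards its left tray, z up. The front faces the robot, turned by up to 0.25 rad
- left_tray (a joint): slide of the left tray, m: 0 = fully home, growing as the tray comes out, 0.09 = out against its stop. Starts 0.012 to 0.035. Moves along -x of the tray unit's frame with about 2 N of friction (plus slight damping), stays where it is left, does not spring back.
- left_edge (a point): middle of the top edge of the left tray's upright front lip, on its rear face (which looks into the finger well), 45 mm above the bench; lip 122 mm wide. Axes as the tray unit's. Moves with the tray; at joint value 0 it lies at (-52, 68.5, 45) mm in the unit's frame. Lip and front plate together are 6 mm thick, so the front face lies 6 mm nearer the robot
- left_bin (a point): middle of the floor of the left tray's bin (inside 116 mm across, 140 along x, floor 9 mm above the bench); moves with the tray. In front of the bin come a divider 4 mm thick (top 26 mm above the bench), the finger well (52 mm along x, 116 across, floor 9 mm and side walls 28 mm above the bench, always in front of the unit and open from above), then the lip
- right_tray (a joint): slide of the right tray, m: 0 = fully home, growing as the tray comes out, 0.09 = out against its stop. Starts 0.012 to 0.035. Moves along -x of the tray unit's frame with about 2 N of friction (plus slight damping), stays where it is left, does not spring back.
- right_edge (a point): middle of the top edge of the right tray's upright front lip, on its rear face (which looks into the finger well), 45 mm above the bench; lip 122 mm wide. Axes as the tray unit's. Moves with the tray; at joint value 0 it lies at (-52, -68.5, 45) mm in the unit's frame. Lip and front plate together are 6 mm thick, so the front face lies 6 mm nearer the robot
- right_bin (a point): middle of the floor of the right tray's bin (inside 116 mm across, 140 along x, floor 9 mm above the bench); moves with the tray. In front of the bin come a divider 4 mm thick (top 26 mm above the bench), the finger well (52 mm along x, 116 across, floor 9 mm and side walls 28 mm above the bench, always in front of the unit and open from above), then the lip
- dish: flat clear round Petri dish with lid, 71 mm across, 15 mm high, lying in the bin of the left or the right tray (under the clear cover at first); origin at the middle of its underside
- tape_roll: roll of beige tape lying flat in the bin of the other tray, 104 mm across, 25 mm high; origin at the middle of its underside
- test_tubes: bystander: yellow wire rack with two blue-capped tubes, 52x86x122 mm; origin at the middle of its underside
- brown_bottle: bystander: brown bottle with blue cap, 56 mm across, 105 mm high; origin at the middle of its underside
- beaker: bystander: clear beaker, 68 mm across, 88 mm high; origin at the middle of its underside
- spatula: bystander: spatula with wooden handle lying flat, 98x205x13 mm; origin at the middle of its underside
- marker: bystander: green and white marker pen lying on the bench, 135 mm long, 16 mm high; origin at the middle of its underside
- forceps: bystander: steel forceps lying flat on top of the clear cover, 135 mm long, 9 mm high; origin at the middle of its underside
Things that resemble listed ones, but are neither listed nor needed, are in the scene too. Of the things that look like the tape_roll, the smaller one is meant.

How it is judged:
By the outcome, as a careful person would: the job done as asked, in the order asked, and still so for the second after the job is handed in, with the robot touching nothing.
It also fails if it takes over 42 s, if anything falls off the work surface, if the arm or the gripper's body presses on something with over 40 N, if the wrist force passes 120 N, or if a joint passes its speed limit or range.

ROBOT

A 6-joint arm with a two-finger parallel gripper is mounted at the origin on a cart in front of the work surface, level with it; the furniture and walls round the work are solid. World frame = base frame: x ahead of the robot, y to its left, z up, the work surface at z = 0. Lengths are in m, angles in rad, forces in N, time in s.
With the tool pointing down it reaches from about 0.275 to 0.775 m from the base axis. Payload 14.6 kg.
Tool frame: the origin (TCP) lies midway between the tips of the shut fingers; the grasp point (between the pads) lies 19 mm behind it (r.grip_depth is the distance from the TCP to the grasp point, in m); z points along the fingers, y is the direction in which the jaws open and shut (so a half turn about z gives the same grasp; the last joint's range is limited). The gripper opens to 85 mm and grips with 20 to 120 N. Pads are 22 mm wide; open, the fingers measure 114 mm over their backs; the gripper's body (76 mm by 85 mm) begins 54 mm behind the grasp point. The pads swing forward as they close: fully open they stand 13 mm farther back than shut.
Start: joints at [-1.282, 0.263, -0.048, 1.259, 0, 1.415], TCP at [0.225, -0.474, 0.231] pointing down, gripper open.
Joint ranges: [-2.65, 2.65], [-0.89, 1.7], [-1.18, 1.37], [-2.13, 2.11], [-1.35, 1.29], [-3.14, 3.14]. Speed limits (rad/s): [1.89, 1.89, 2.57, 2.79, 3.14, 3.14].

INTERFACE

Orientations are given as a unit quaternion [x, y, z, w].
In Python, from rig import r gives the robot as it stands. The module is installed in compiled form; this text tells all that it offers.
- The arm moves only by the tool send_rows, never from a script. Its argument "plan" is a list that holds one entry, the list of rows, each a list of 7 numbers: the finger opening in cm, from 0 to 8.54, then the shift along the tool's x, y, z in cm, then the turn, a rotation vector about the tool's x, y, z in degrees. A call has 1 to 10 rows; each row shifts and turns the pose as measured when the row begins, along the tool's axes as they then stand; what a row does not reach is not made up. A row lasts 1/8 s, in which the tool goes at most 62.5 mm and 10.7 degrees, less where a joint would pass 70% of its speed; a pose out of reach is approached as far as the arm can. A call with a gripper value outside its range is refused whole. The fingers move at their own pace and stop on an object; "newtons" is the grip in N (left out, the last holds). Time passes only in rows, so rows that do not move let the fingers close. It gives the time, the measured TCP pose, the force and the opening at its end, in the units of the state.
- r.read_state(): the state, without advancing time (a new reading comes with each control period).
- r.get_image(name): name is "scene" or "top" or "wrist"; returns a dict with "img" (480x640x3 uint8, red, green, blue), "mtx" (3x3 intrinsics, pixels), "R" (3x3) and "t" (3): a world point X has camera coordinates R X + t; the wrist camera has in their place "hand_eye" (4x4, takes a point from camera to tool coordinates, whose origin is the TCP and whose axes are the flange's). Camera axes: x right, y down, z forward; pixel columns grow to the right and rows downward; lengths in m; the calibration is good to about 2 mm. A picture is of the moment at which its call begins: read the wrist's pose just before it. There is no depth.
- r.close_job(): hands the job in, once; it reports no verdict.
Trained networks look in a picture, given as the dict that the camera call returned (one of the last four; its "shot" number tells which), for a name from the list of things; names that differ only in an ending like _2 or _b are one class to them, and where a whole thing is asked for, a point or a joint stands for the part that bears it (a point fixed in the world has none). Each returns a list of dicts, best first, with "conf" (0 to 1); they miss things now and then, are a little off and sometimes report something else, mostly with a low value. They report only what shows in the picture. A call takes as long as a camera call. They do not tell look-alikes from the thing itself.
- r.search_frame(query, picture): "pixel" ([column, row] in pixels, amid what is visible of it).
- r.outline_of(query, picture): "region" (480x640 bool, what is visible of it) and "pixel" ([column, row] in pixels, amid what is visible of it).
The state is a dict: "t": time; "joint_pos": joint angles; "joint_vel": joint speeds; "tau": joint torques, N m; "ee_pos": TCP position; "tcp_rot": TCP orientation; "contact_force": force on the tool from outside, world axes, zero at the start; "wrist_torque": the same for the moment, N m; "grip_width": finger opening in m.
Only numpy, scipy, OpenCV 4.12 (cv2) and the standard library are available. Lean on these libraries where they do the work, as an engineer would, in place of code of your own. Each camera call takes 0.05 s, during which the arm holds its last target.

## Working session

There is one attempt and no reset: what is moved stays moved. The work goes in short steps, Python scripts to look and compute and a tool call to move; the robot and the scene stay as the last step left them, time stands still between calls to the robot, and variables do not carry over. Pictures are saved under pics/ and viewed, and the job is handed in when it is done.

Besides the shell and the picture viewer there is one more tool, called after "Request:" by a JSON object that holds its "fn" and its "kwargs", one argument or row to a line. send_rows: Moves the arm, as the interface text tells. Its arguments: {"type":"object","properties":{"plan":{"type":"array"},"newtons":{"type":"number"}},"required":["plan"]}

```bash
mkdir -p pics
python3 - <<'E'
from rig import r
import cv2,numpy as np,pickle
s=r.read_state(); print({k:np.round(v,3) for k,v in s.items()})
d={}
for n in ("scene","top"):
    p=r.get_image(n); d[n]=p; cv2.imwrite(f"pics/{n}0.png",p["img"][:,:,::-1]); print(n,p["mtx"].round(1).tolist(),p["R"].round(3).tolist(),p["t"].round(3).tolist())
    for q in ["dish","tape_roll","left_edge","right_edge","tray_unit"]:
        print(q,[(x["pixel"],round(x["conf"],2)) for x in r.search_frame(q,p)])
pickle.dump(d,open("d.pkl","wb"))
print(r.read_state()["t"])
E
```

```text
{'t': np.float64(0.0), 'joint_pos': array([-1.282,  0.264, -0.049,  1.259,  0.   ,  1.415]), 'joint_vel': array([ 0.   , -0.001,  0.002,  0.002, -0.001, -0.   ]), 'tau': array([-4.0000e-03, -6.3760e+01,  3.8457e+01,  1.4000e-02, -0.0000e+00,
        0.0000e+00]), 'ee_pos': array([ 0.225, -0.474,  0.231]), 'tcp_rot': array([ 0.975,  0.22 , -0.   , -0.001]), 'contact_force': array([ 0.197,  0.399, -0.294]), 'wrist_torque': array([0.008, 0.036, 0.046]), 'grip_width': np.float64(0.085)}
scene [[442.8, 0.0, 321.8], [0.0, 442.8, 244.7], [0.0, 0.0, 1.0]] [[-0.624, -0.781, -0.017], [-0.502, 0.417, -0.758], [0.599, -0.465, -0.652]] [0.34, 0.287, 0.793]
dish [([332.8, 220.1], 0.48)]
tape_roll [([319.8, 300.4], 0.65), ([297.4, 250.8], 0.64)]
left_edge [([313.9, 259.7], 0.95)]
right_edge [([352.0, 230.7], 0.68)]
tray_unit [([164.9, 286.4], 0.74), ([306.1, 230.3], 0.66)]
top [[538.6, 0.0, 326.8], [0.0, 538.6, 247.7], [0.0, 0.0, 1.0]] [[-0.002, -1.0, 0.019], [-0.996, 0.001, -0.089], [0.089, -0.019, -0.996]] [0.003, 0.558, 1.225]
dish []
tape_roll [([245.2, 323.9], 0.7), ([303.3, 261.7], 0.67), ([302.4, 244.0], 0.59)]
left_edge [([305.7, 261.5], 0.82)]
right_edge [([360.8, 254.4], 0.8)]
tray_unit [([330.6, 225.1], 0.93)]
0.6
```

View pics/scene0.png

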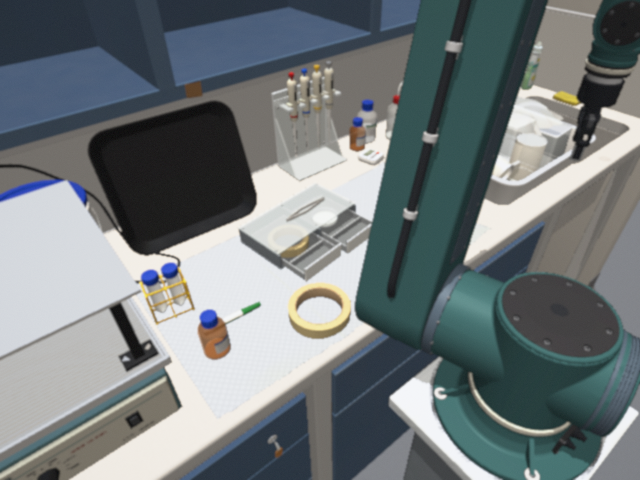

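View pics/top0.png

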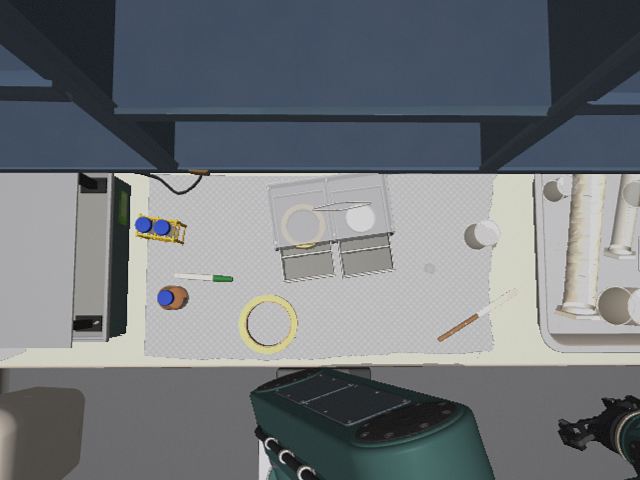

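The top view shows the unit at about (330,225). The tape roll is in the left tray (302,225) and the dish in the right tray (360,218). A larger look-alike ring lies loose at (268,324). Next I'll enlarge the unit to find its corners.

Run:
```python
import cv2,pickle
d=pickle.load(open("d.pkl","rb"))
im=d["top"]["img"][165:295,255:410,::-1]
cv2.imwrite("pics/topcrop.png",cv2.resize(im,None,fx=4.5,fy=4.5,interpolation=cv2.INTER_CUBIC))
im=d["scene"]["img"][175:285,230:385,::-1]
cv2.imwrite("pics/scenecrop.png",cv2.resize(im,None,fx=5,fy=5,interpolation=cv2.INTER_CUBIC))
```

```text
(no output)
```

View pics/topcrop.png

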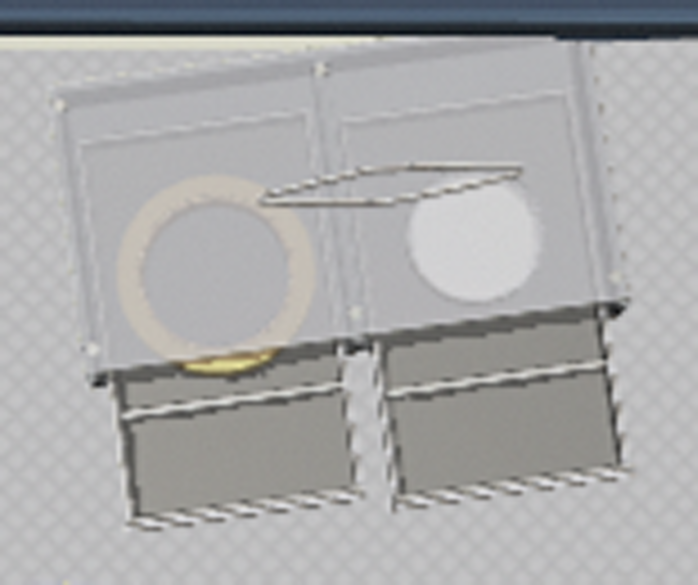

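View pics/scenecrop.png

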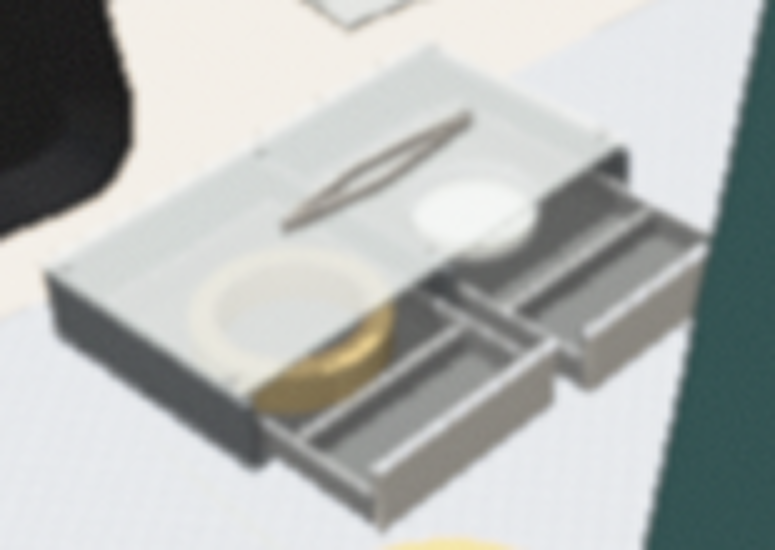

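```bash
cat > h.py <<'E'
import numpy as np,pickle
def ray(p,uv,z):
    K,R,t=p["mtx"],np.array(p["R"]),np.array(p["t"])
    dv=R.T@np.linalg.solve(K,np.array([uv[0],uv[1],1.])); c=-R.T@t
    return c+dv*(z-c[2])/dv[2]
E
python3 - <<'E'
from h import *
d=pickle.load(open("d.pkl","rb"))
T=lambda x,y:(255+x/4.5,165+y/4.5); S=lambda x,y:(230+x/5,175+y/5)
A=[("FL",.05,T(93,378),S(255,400)),("FR",.05,T(628,303),S(628,148)),("BL",.05,T(60,100),S(45,270)),("BR",.05,T(578,40),S(435,45)),
("LlipL",.045,T(130,521),S(378,478)),("LlipR",.045,T(360,492),S(555,342)),("RlipL",.045,T(395,503),S(588,335)),("RlipR",.045,T(630,470),S(706,245))]
P={}
for n,z,a,b in A:
    P[n]=ray(d["top"],a,z); print(n,P[n].round(4),ray(d["scene"],b,z).round(4))
yl=(P["FL"]-P["FR"])[:2]; print("width",np.linalg.norm(yl),"ang",np.arctan2(-yl[0],yl[1]))
for a,b in(("LlipL","LlipR"),("RlipL","RlipR")):
    v=(P[a]-P[b])[:2];print(np.linalg.norm(v),np.arctan2(-v[0],v[1]))
v=(P["BL"]-P["FL"])[:2];print(np.linalg.norm(v),np.arctan2(v[1],v[0]))
th=np.arctan2(-yl[0],yl[1]); ex=np.array([np.cos(th),np.sin(th)]); ey=np.array([-ex[1],ex[0]])
o=(P["FL"]+P["FR"])[:2]/2; print("o",o)
for k in P: print(k,(ex@(P[k][:2]-o)).round(4),(ey@(P[k][:2]-o)).round(4))
E
```

```text
FL [0.5528 0.1191 0.05  ] [0.547  0.1194 0.05  ]
FR [ 0.5908 -0.1518  0.05  ] [ 0.5853 -0.1484  0.05  ]
BL [0.6949 0.1368 0.05  ] [0.6946 0.1451 0.05  ]
BR [ 0.7264 -0.128   0.05  ] [ 0.7303 -0.1315  0.05  ]
LlipL [0.4809 0.1005 0.045 ] [0.4729 0.1037 0.045 ]
LlipR [ 0.4953 -0.0155  0.045 ] [ 0.4936 -0.019   0.045 ]
RlipL [ 0.4897 -0.0332  0.045 ] [ 0.4874 -0.0347  0.045 ]
RlipR [ 0.5062 -0.1524  0.045 ] [ 0.5022 -0.1271  0.045 ]
width 0.27358727139808164 ang 0.1393842466872283
0.11685700546362755 0.1236358640546901
0.12036125728484298 0.13750411152261435
0.14320835134916454 0.12348057400736037
o [ 0.57175943 -0.01632952]
FL 0.0 0.1368
FR 0.0 -0.1368
BL 0.1432 0.1345
BR 0.1377 -0.132
LlipL -0.0738 0.1283
LlipR -0.0756 0.0115
RlipL -0.0836 -0.0053
RlipR -0.0838 -0.1256
```

```bash
cat >> h.py <<'E'
from scipy.spatial.transform import Rotation as Ro
TH=0.134; O=np.array([0.569,-0.016])
ex=np.array([np.cos(TH),np.sin(TH)]); ey=np.array([-ex[1],ex[0]])
def u2w(x,y): return O+ex*x+ey*y
def delta(r,w):
    s=r.read_state(); R=Ro.from_quat(s["tcp_rot"])
    Rt=Ro.from_matrix(np.c_[np.r_[ex,0],np.r_[ey*-1,0],[0,0,-1]])
    print("t",round(s["t"],2),"pos",s["ee_pos"].round(4),"F",np.round(s["contact_force"],1),"w",round(s["grip_width"],4))
    dp=np.array(s["ee_pos"][:2])-O; print("unit xy",(ex@dp).round(4),(ey@dp).round(4))
    print("shift cm",(R.inv().apply(np.array(w)-s["ee_pos"])*100).round(2),"rot deg",np.rad2deg((R.inv()*Rt).as_rotvec()).round(2))
E
python3 - <<'E'
from h import *
from rig import r
d=pickle.load(open("d.pkl","rb"))
for n,uv in (("ringL",(239,324)),("ringR",(298,324)),("ringTop",(268,295)),("marker",(233,279))): print(n,ray(d["top"],uv,.015).round(3))
w=u2w(-.055,-.0685); print(w); delta(r,[*w,.231])
E
```

```text
ringL [0.383 0.205 0.015]
ringR [0.382 0.069 0.015]
ringTop [0.449 0.139 0.015]
marker [0.486 0.22  0.015]
[ 0.52364461 -0.09123389]
t 0.6 pos [ 0.2254 -0.4741  0.2313] F [0.6 0.6 0.2] w 0.0853
unit xy -0.4017 -0.4081
shift cm [ 4.337e+01 -2.178e+01  3.000e-02] rot deg [ 0.    0.   17.75]
```

Request:
{"fn": "send_rows", "kwargs": {
  "plan": [
    [[0,5,-2.5,0,0,0,0],[0,5,-2.5,0,0,0,0],[0,5,-2.5,0,0,0,0],[0,5,-2.5,0,0,0,0],[0,5,-2.5,0,0,0,0],[0,5,-2.5,0,0,0,0],[0,5,-2.5,0,0,0,0],[0,3,-1.5,0,0,0,0],[0,0,0,0,0,0,9],[0,0,0,0,0,0,9]]
  ]
}}

```text
t: 1.85
ee_pos: [0.4956, -0.1291, 0.2311]
tcp_rot: [0.998, 0.06, 0.001, 0.001]
contact_force: [-0.6, 0.4, -0.0]
grip_width: 0.0003
```

Run:
```python
from h import *
from rig import r
import cv2
w=u2w(-.055,-.0685); delta(r,[*w,.231])
s=r.read_state(); p=r.get_image("wrist"); cv2.imwrite("pics/w1.png",p["img"][:,:,::-1]); p["s"]=s; pickle.dump(p,open("w1.pkl","wb"))
```

```text
t 1.85 pos [ 0.4956 -0.1291  0.2311] F [-0.6  0.4 -0. ] w 0.0003
unit xy -0.0878 -0.1023
shift cm [ 3.24 -3.42  0.01] rot deg [ 0.1  -0.11 -0.76]
```

View pics/w1.png

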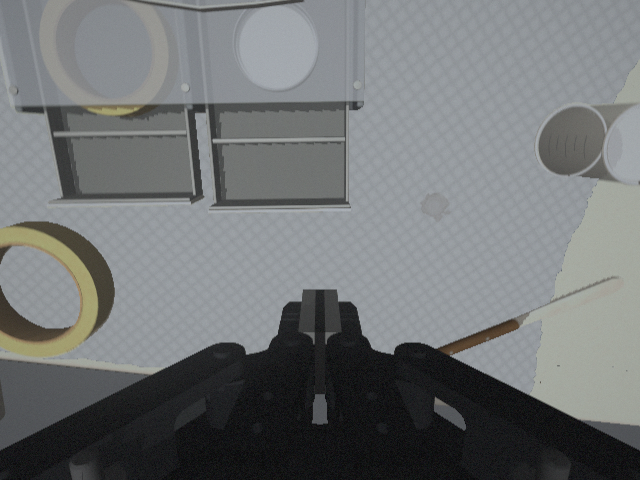

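The wrist view shows both wells clearly. The right lip runs from (209,207) to (351,207), the left lip from (49,202) to (203,200), and the front edge of the cover sits at row ~107. I'll compute positions from these.

Run:
```python
from h import *
import cv2
p=pickle.load(open("w1.pkl","rb")); s=p["s"]
T=np.eye(4);T[:3,:3]=Ro.from_quat(s["tcp_rot"]).as_matrix();T[:3,3]=s["ee_pos"]
M=np.linalg.inv(T@p["hand_eye"]); q=dict(mtx=p["mtx"],R=M[:3,:3],t=M[:3,3])
for n,uv,z in (("RlipL",(209,208),.045),("RlipR",(351,207),.045),("LlipL",(49,202),.045),("LlipR",(203,200),.045),("FR",(364,106),.05),("Ffl",(16,106),.05),("divR_L",(213,141),.026),("divR_R",(346,140),.026),("FRlow",(364,108),.05)):
    w=ray(q,uv,z); print(n,w.round(4),(ex@(w[:2]-O)).round(4),(ey@(w[:2]-O)).round(4))
im=p["img"][90:225,0:400,::-1]; cv2.imwrite("pics/w1c.png",cv2.resize(im,None,fx=2,fy=4,interpolation=cv2.INTER_CUBIC))
```

```text
RlipL [ 0.4909 -0.0335  0.045 ] -0.0798 -0.0069
RlipR [ 0.5064 -0.1544  0.045 ] -0.0805 -0.1288
LlipL [0.4796 0.1024 0.045 ] -0.0728 0.1292
LlipR [ 0.4972 -0.0281  0.045 ] -0.0728 -0.0024
FR [ 0.5884 -0.1526  0.05  ] 0.001 -0.1379
Ffl [0.5553 0.1197 0.05  ] 0.0046 0.1363
divR_L [ 0.5461 -0.0294  0.026 ] -0.0245 -0.0102
divR_R [ 0.5608 -0.1437  0.026 ] -0.0252 -0.1255
FRlow [ 0.5869 -0.1528  0.05  ] -0.0005 -0.1379
```

View pics/w1c.png

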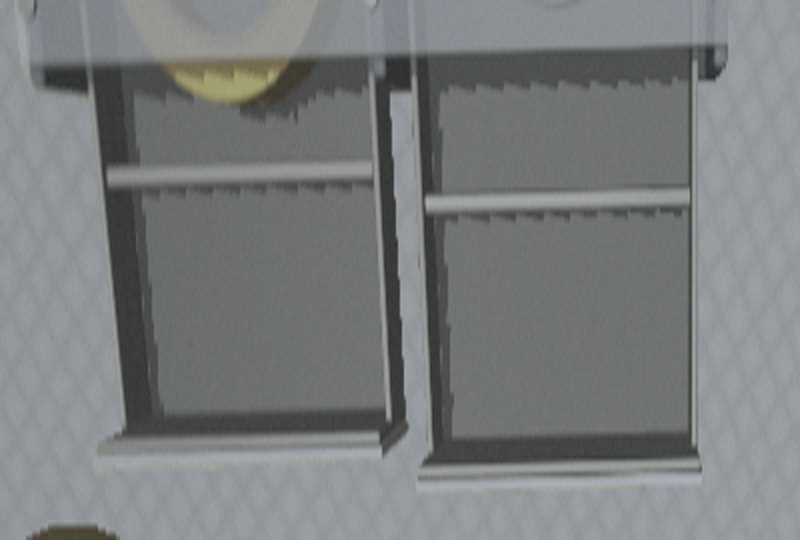

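Request:
{"fn": "send_rows", "kwargs": {
  "plan": [
    [[0,3.2,-3.4,0,0,0,-0.8],[0,0,0,5,0,0,0],[0,0,0,5,0,0,0],[0,0,0,4,0,0,0],[0,0,0,0,0,0,0],[0,0,0,0,0,0,0]]
  ]
}}

```text
t: 2.65
ee_pos: [0.5265, -0.0919, 0.0901]
tcp_rot: [0.998, 0.07, 0.003, 0.002]
contact_force: [0.3, 0.9, 0.0]
grip_width: 0.0005
```

Run:
```python
from h import *
from rig import r
import cv2
w=u2w(-.054,-.0685); delta(r,[*w,.019])
s=r.read_state(); p=r.get_image("wrist"); cv2.imwrite("pics/w2.png",p["img"][:,:,::-1])
```

```text
t 2.65 pos [ 0.5265 -0.0919  0.0901] F [0.3 0.9 0. ] w 0.0005
unit xy -0.0522 -0.0696
shift cm [-0.22 -0.14  7.11] rot deg [ 0.22 -0.35  0.32]
```

View pics/w2.png

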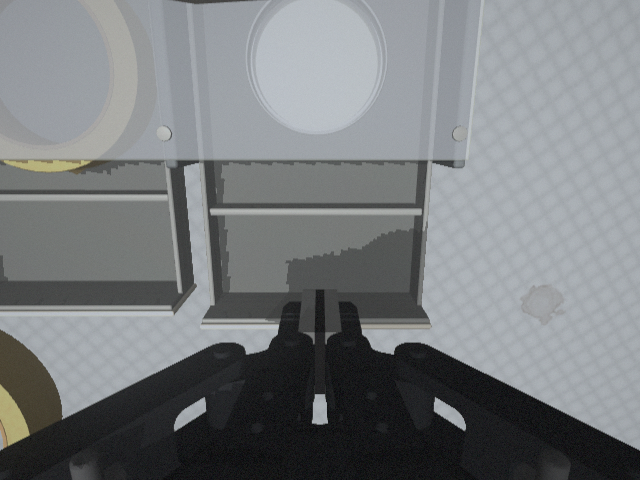

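Run:
```python
from h import *
from rig import r
s=r.read_state(); p=r.get_image("wrist")
T=np.eye(4);T[:3,:3]=Ro.from_quat(s["tcp_rot"]).as_matrix();T[:3,3]=s["ee_pos"]
M=np.linalg.inv(T@p["hand_eye"]);q=dict(mtx=p["mtx"],R=M[:3,:3],t=M[:3,3])
def pr(X): c=q["R"]@X+q["t"]; k=p["mtx"]@c; return (k[:2]/k[2]).round(0)
for ux in (-.065,-.053,-.042):
  for z in (.09,.045,.019): print(ux,z,pr(np.r_[u2w(ux,-.0685),z]))
for n,uv,z in (("lipL",(203,320),.045),("lipR",(430,320),.045),("div",(316,213),.026)):
    w=ray(q,uv,z); print(n,(ex@(w[:2]-O)).round(4),(ey@(w[:2]-O)).round(4))
```

```text
-0.065 0.09 [319. 339.]
-0.065 0.045 [319. 296.]
-0.065 0.019 [318. 278.]
-0.053 0.09 [319. 313.]
-0.053 0.045 [319. 274.]
-0.053 0.019 [319. 258.]
-0.042 0.09 [319. 287.]
-0.042 0.045 [319. 253.]
-0.042 0.019 [319. 240.]
lipL -0.0792 -0.0073
lipR -0.0788 -0.1278
div -0.025 -0.067
```

Request:
{"fn": "send_rows", "kwargs": {
  "plan": [
    [[0,-0.2,-0.1,3,0.2,-0.3,0.3],[0,0,0,3,0,0,0],[0,0,0,1,0,0,0],[0,0,0,0,0,0,0]]
  ]
}}

```text
t: 3.25
ee_pos: [0.5289, -0.0929, 0.0242]
tcp_rot: [0.998, 0.067, 0.005, 0.002]
contact_force: [-1.0, -0.3, 0.6]
grip_width: -0.0001
```

Run:
```python
from h import *
from rig import r
delta(r,[*u2w(-.054,-.0685),.02])
```

```text
t 3.25 pos [ 0.5289 -0.0929  0.0242] F [-1.  -0.3  0.6] w -0.0001
unit xy -0.0501 -0.0708
shift cm [-0.4  -0.24  0.42] rot deg [ 0.28 -0.57  0.04]
```

Request:
{"fn": "send_rows", "kwargs": {
  "plan": [
    [[0,-1,0,0,0,0,0],[0,-1,0,0,0,-0.5,0],[0,-1,0,0,0,0,0],[0,-1,0,0,0,0,0],[0,-1,0,0,0,0,0]]
  ]
}}

```text
t: 3.88
ee_pos: [0.4783, -0.1005, 0.0268]
tcp_rot: [0.998, 0.068, 0.003, 0.003]
contact_force: [3.6, -0.2, -1.8]
grip_width: 0.0002
```

Run:
```python
from h import *
from rig import r
delta(r,[*u2w(-.131,-.0685),.02])
```

```text
t 3.88 pos [ 0.4783 -0.1005  0.0268] F [ 3.6 -0.2 -1.8] w 0.0002
unit xy -0.1012 -0.0716
shift cm [-2.98 -0.32  0.66] rot deg [ 0.38 -0.33  0.07]
```

Request:
{"fn": "send_rows", "kwargs": {
  "plan": [
    [[0,-1,0,0.2,0,0,0],[0,-0.8,0,0.2,0,0,0],[0,-0.5,0,0,0,0,0],[0,-0.4,0,0,0,0,0],[0,-0.4,0,0,0,0,0]]
  ]
}}

```text
t: 4.5
ee_pos: [0.4493, -0.1049, 0.0231]
tcp_rot: [0.998, 0.068, 0.007, 0.002]
contact_force: [39.6, 14.6, -28.4]
grip_width: -0.0001
```

Run:
```python
from h import *
from rig import r
delta(r,[*u2w(-.131,-.0685),.022])
```

```text
t 4.5 pos [ 0.4493 -0.1049  0.0231] F [ 39.6  14.6 -28.4] w -0.0001
unit xy -0.1305 -0.0722
shift cm [-0.05 -0.37  0.11] rot deg [ 0.33 -0.82  0.08]
```

The force rose to about 40 N at TCP x = -0.1305, which is where the stop should be. I'll back off and lift clear.

Request:
{"fn": "send_rows", "kwargs": {
  "plan": [
    [[0,0.5,0,0,0,0,0],[0,1,0,0,0,0,0],[0,0,0,-3,0,0,0],[0,0,0,-5,0,0,0],[0,0,0,-5,0,0,0],[0,0,0,-3,0,0,0],[0,0,0,0,0,0,0]]
  ]
}}

```text
t: 5.38
ee_pos: [0.462, -0.1015, 0.1873]
tcp_rot: [0.998, 0.068, 0.004, 0.002]
contact_force: [0.2, -0.5, 0.5]
grip_width: 0.0001
```

Run:
```python
from h import *
from rig import r
import cv2
delta(r,[*u2w(-.105,.05),.15])
s=r.read_state(); p=r.get_image("wrist"); cv2.imwrite("pics/w3.png",p["img"][:,:,::-1]); p["s"]=s; pickle.dump(p,open("w3.pkl","wb"))
p=r.get_image("top"); cv2.imwrite("pics/top3.png",cv2.resize(p["img"][165:365,130:500,::-1],None,fx=2,fy=2,interpolation=cv2.INTER_CUBIC))
```

```text
t 5.38 pos [ 0.462  -0.1015  0.1873] F [ 0.2 -0.5  0.5] w 0.0001
unit xy -0.1175 -0.0704
shift cm [  1.24 -12.06   3.68] rot deg [ 0.26 -0.48  0.11]
```

View pics/w3.png

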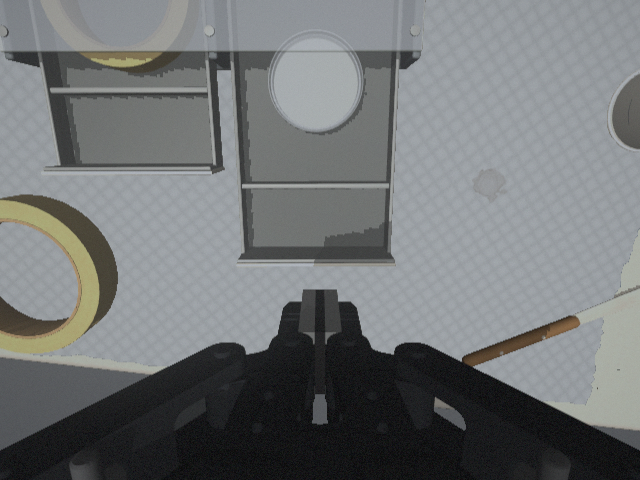

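View pics/top3.png

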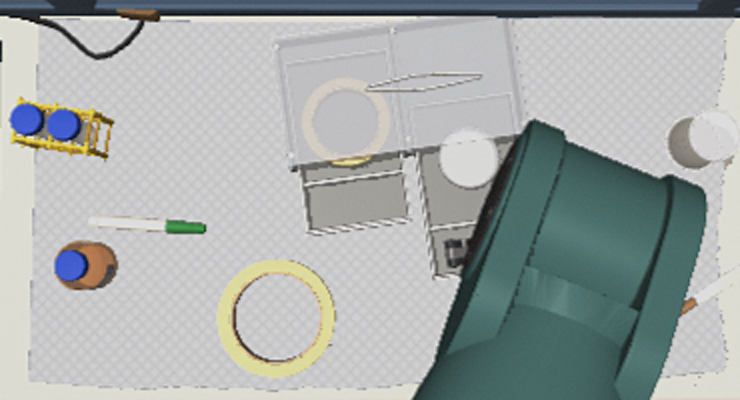

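The right tray is clearly out: its lip is at row ~260 and its divider at row 185. I'll measure the joint in the same picture, relative to the cover's front edge.

Run:
```python
from h import *
p=pickle.load(open("w3.pkl","rb")); s=p["s"]
T=np.eye(4);T[:3,:3]=Ro.from_quat(s["tcp_rot"]).as_matrix();T[:3,3]=s["ee_pos"]
M=np.linalg.inv(T@p["hand_eye"]); q=dict(mtx=p["mtx"],R=M[:3,:3],t=M[:3,3])
for n,uv,z in (("Rlip",(316,260),.045),("Llip",(130,168),.045),("Llipl",(45,168),.045),("Llipr",(217,168),.045),("FR",(421,51),.05),("Ffl",(230,51),.05),("divR",(316,186.5),.026),("divL",(130,91.5),.026)):
    w=ray(q,uv,z); print(n,w.round(4),(ex@(w[:2]-O)).round(4),(ey@(w[:2]-O)).round(4))
```

```text
Rlip [ 0.4371 -0.1019  0.045 ] -0.1422 -0.0675
Llip [0.4883 0.0406 0.045 ] -0.0725 0.0669
Llipl [0.48   0.1013 0.045 ] -0.0726 0.1281
Llipr [ 0.4968 -0.0216  0.045 ] -0.0724 0.0041
FR [ 0.5916 -0.1511  0.05  ] 0.0044 -0.1369
Ffl [ 0.5745 -0.0263  0.05  ] 0.004 -0.0109
divR [ 0.4908 -0.0946  0.026 ] -0.088 -0.0674
divL [0.5413 0.0498 0.026 ] -0.0187 0.0689
```

The right tray is at about 0.090, its stop. The left tray is at about 0.020. Next I move in front of the left tray.

Request:
{"fn": "send_rows", "kwargs": {
  "plan": [
    [[0,0,-5,0,0,-0.4,0],[0,0,-5,0,0,0,0],[0,0,-3,0,0,0,0],[0,0,0,0,0,0,0],[0,0,0,4,0,0,0],[0,0,0,4,0,0,0],[0,0,0,0,0,0,0]]
  ]
}}

```text
t: 6.35
ee_pos: [0.4391, 0.0297, 0.0956]
tcp_rot: [0.998, 0.067, -0.007, 0.001]
contact_force: [-0.1, 0.0, 1.0]
grip_width: -0.0001
```

Run:
```python
from h import *
from rig import r
delta(r,[*u2w(-.115,.06),.028])
```

```text
t 6.35 pos [0.4391 0.0297 0.0956] F [-0.1  0.   1. ] w -0.0001
unit xy -0.1226 0.0627
shift cm [0.86 0.26 6.75] rot deg [0.04 0.79 0.  ]
```

Request:
{"fn": "send_rows", "kwargs": {
  "plan": [
    [[0,0,0,3,0,0.7,0],[0,0,0,3,0,0,0],[0,0,0,0.5,0,0,0],[0,0,0,0,0,0,0],[0,1,0,0,0,0,0],[0,1,0,0,0,0,0]]
  ]
}}

```text
t: 7.1
ee_pos: [0.4635, 0.03, 0.0351]
tcp_rot: [0.998, 0.066, 0.002, 0.001]
contact_force: [0.3, 0.9, 0.3]
grip_width: 0.0001
```

Run:
```python
from h import *
from rig import r
delta(r,[*u2w(-.069,.0627),.028])
```

```text
t 7.1 pos [0.4635 0.03   0.0351] F [0.3 0.9 0.3] w 0.0001
unit xy -0.0984 0.0597
shift cm [ 2.94 -0.31  0.72] rot deg [ 0.15 -0.22 -0.13]
```

Request:
{"fn": "send_rows", "kwargs": {
  "plan": [
    [[0,0,0,0.9,0,0,0],[0,0.8,0,0,0,0,0],[0,0.8,0,0,0,0,0],[0,0.6,0,0,0,0,0],[0,0.4,0,0,0,0,0],[0,0.4,0,0,0,0,0]]
  ]
}}

```text
t: 7.85
ee_pos: [0.4928, 0.0342, 0.0254]
tcp_rot: [0.998, 0.066, -0.001, 0.002]
contact_force: [-27.2, -6.5, 21.3]
grip_width: -0.0001
```

Run:
```python
from h import *
from rig import r
delta(r,[*u2w(-.069,.0627),.028])
```

```text
t 7.85 pos [0.4928 0.0342 0.0254] F [-27.2  -6.5  21.3] w -0.0001
unit xy -0.0688 0.0599
shift cm [-0.02 -0.28 -0.26] rot deg [ 0.17  0.11 -0.11]
```

The force rose to 27 N at TCP x = -0.0688, which matches fully home. I'll back straight off, lift and check.

Request:
{"fn": "send_rows", "kwargs": {
  "plan": [
    [[0,-0.5,0,0,0,0,0],[0,-1.5,0,0,0,0,0],[0,-1.5,0,0,0,0,0],[0,0,0,-4,0,0,0],[0,0,0,-5,0,0,0],[0,0,0,-5,0,0,0],[0,0,0,-3,0,0,0],[0,0,0,0,0,0,0]]
  ]
}}

```text
t: 8.85
ee_pos: [0.452, 0.0295, 0.2007]
tcp_rot: [0.998, 0.066, -0.0, 0.001]
contact_force: [1.0, 1.1, -0.4]
grip_width: 0.0001
```

Run:
```python
from h import *
from rig import r
import cv2
delta(r,[*u2w(-.105,.05),.15])
s=r.read_state(); p=r.get_image("wrist"); cv2.imwrite("pics/w4.png",p["img"][:,:,::-1]); p["s"]=s; pickle.dump(p,open("w4.pkl","wb"))
p=r.get_image("top"); cv2.imwrite("pics/top4.png",cv2.resize(p["img"][165:365,130:500,::-1],None,fx=2,fy=2,interpolation=cv2.INTER_CUBIC))
```

```text
t 8.85 pos [0.452  0.0295 0.2007] F [ 1.   1.1 -0.4] w 0.0001
unit xy -0.1099 0.0607
shift cm [0.49 1.06 5.07] rot deg [ 0.16  0.05 -0.15]
```

View pics/w4.png

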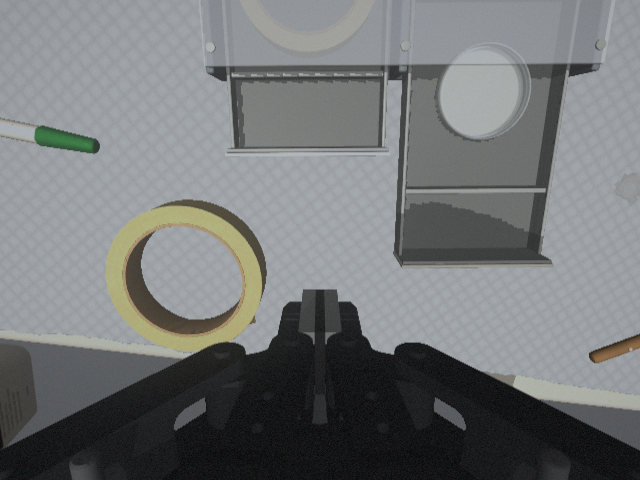

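View pics/top4.png

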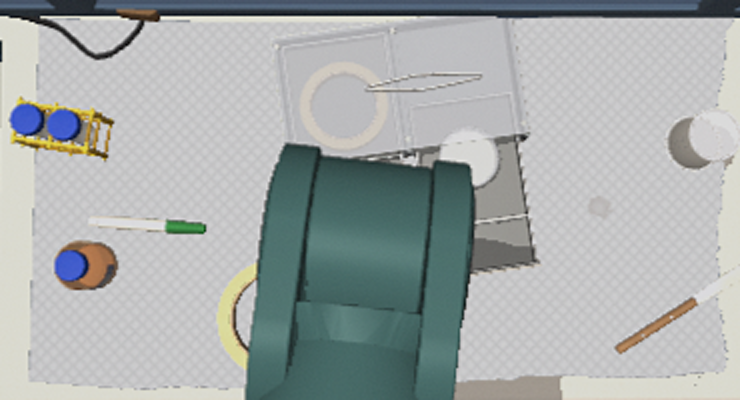

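Run:
```python
from h import *
p=pickle.load(open("w4.pkl","rb")); s=p["s"]
T=np.eye(4);T[:3,:3]=Ro.from_quat(s["tcp_rot"]).as_matrix();T[:3,3]=s["ee_pos"]
M=np.linalg.inv(T@p["hand_eye"]); q=dict(mtx=p["mtx"],R=M[:3,:3],t=M[:3,3])
for n,uv,z in (("Rlip",(475,262),.045),("Llip",(308,150),.045),("divR",(475,191),.026),("divL",(308,76.5),.026),("front",(308,67),.05),("frontR",(480,65),.05)):
    w=ray(q,uv,z); print(n,w.round(4),(ex@(w[:2]-O)).round(4),(ey@(w[:2]-O)).round(4))
```

```text
Rlip [ 0.4364 -0.0992  0.045 ] -0.1425 -0.0647
Llip [0.5064 0.0459 0.045 ] -0.0538 0.0697
divR [ 0.491  -0.0934  0.026 ] -0.0876 -0.0662
divL [0.5593 0.053  0.026 ] -0.0004 0.0696
front [0.5624 0.0527 0.05  ] 0.0027 0.069
frontR [ 0.5794 -0.0657  0.05  ] 0.0037 -0.0506
```

Run:
```python
from h import *
import cv2
p=pickle.load(open("w4.pkl","rb")); im=p["img"][:,:,::-1]
a=cv2.resize(im[50:170,220:400],None,fx=4,fy=4,interpolation=cv2.INTER_CUBIC); b=cv2.resize(im[170:280,385:565],None,fx=4,fy=4,interpolation=cv2.INTER_CUBIC)
cv2.imwrite("pics/c4a.png",a);cv2.imwrite("pics/c4b.png",b)
g=im.mean(2)
print("L lip",list(zip(range(143,158),g[143:158,300:320].mean(1).round(0)))); print("L div",list(zip(range(60,85),g[60:85,300:320].mean(1).round(0))))
print("R lip",list(zip(range(248,270),g[248:270,470:480].mean(1).round(0)))); print("R div",list(zip(range(183,196),g[183:196,470:480].mean(1).round(0))))
```

```text
L lip [(143, np.float64(125.0)), (144, np.float64(124.0)), (145, np.float64(124.0)), (146, np.float64(100.0)), (147, np.float64(73.0)), (148, np.float64(134.0)), (149, np.float64(164.0)), (150, np.float64(156.0)), (151, np.float64(125.0)), (152, np.float64(160.0)), (153, np.float64(182.0)), (154, np.float64(182.0)), (155, np.float64(176.0)), (156, np.float64(166.0)), (157, np.float64(163.0))]
L div [(60, np.float64(152.0)), (61, np.float64(152.0)), (62, np.float64(151.0)), (63, np.float64(152.0)), (64, np.float64(142.0)), (65, np.float64(107.0)), (66, np.float64(82.0)), (67, np.float64(83.0)), (68, np.float64(85.0)), (69, np.float64(85.0)), (70, np.float64(80.0)), (71, np.float64(98.0)), (72, np.float64(111.0)), (73, np.float64(128.0)), (74, np.float64(146.0)), (75, np.float64(142.0)), (76, np.float64(98.0)), (77, np.float64(61.0)), (78, np.float64(60.0)), (79, np.float64(73.0)), (80, np.float64(84.0)), (81, np.float64(94.0)), (82, np.float64(106.0)), (83, np.float64(118.0)), (84, np.float64(122.0))]
R lip [(248, np.float64(66.0)), (249, np.float64(63.0)), (250, np.float64(62.0)), (251, np.float64(62.0)), (252, np.float64(63.0)), (253, np.float64(63.0)), (254, np.float64(62.0)), (255, np.float64(64.0)), (256, np.float64(63.0)), (257, np.float64(62.0)), (258, np.float64(62.0)), (259, np.float64(63.0)), (260, np.float64(73.0)), (261, np.float64(100.0)), (262, np.float64(108.0)), (263, np.float64(97.0)), (264, np.float64(110.0)), (265, np.float64(145.0)), (266, np.float64(153.0)), (267, np.float64(137.0)), (268, np.float64(150.0)), (269, np.float64(160.0))]
R div [(183, np.float64(111.0)), (184, np.float64(111.0)), (185, np.float64(98.0)), (186, np.float64(75.0)), (187, np.float64(67.0)), (188, np.float64(96.0)), (189, np.float64(142.0)), (190, np.float64(157.0)), (191, np.float64(155.0)), (192, np.float64(145.0)), (193, np.float64(122.0)), (194, np.float64(111.0)), (195, np.float64(112.0))]
```

View pics/c4a.png

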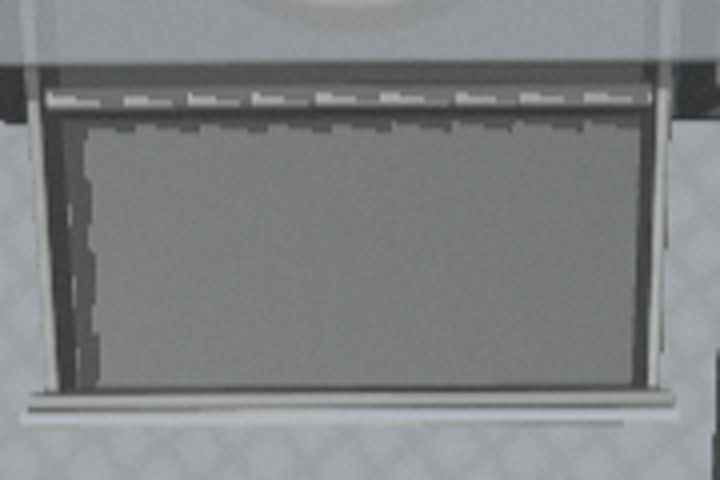

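View pics/c4b.png

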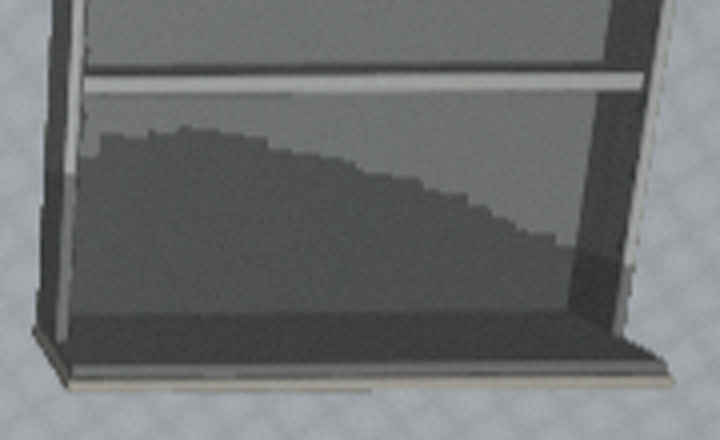

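Run:
```python
from h import *
p=pickle.load(open("w4.pkl","rb")); s=p["s"]
T=np.eye(4);T[:3,:3]=Ro.from_quat(s["tcp_rot"]).as_matrix();T[:3,3]=s["ee_pos"]
M=np.linalg.inv(T@p["hand_eye"]); q=dict(mtx=p["mtx"],R=M[:3,:3],t=M[:3,3])
for th in (.134,.125,.14):
  e=np.array([np.cos(th),np.sin(th)])
  f=lambda u,v,z:e@ray(q,(u,v),z)[:2]
  print(th,"lip rear",f(310,147.6,.045)-f(475,260.3,.045),"div front",f(310,76,.026)-f(475,193,.026),"wellL",f(310,76,.026)-f(310,147.6,.045),"wellR",f(475,193,.026)-f(475,260.3,.045))
# angle from left lip ends & right
for a,b,z in (((229,148),(388,147.8),.045),((402,260.7),(551,259.5),.045)):
  v=(ray(q,a,z)-ray(q,b,z))[:2]; print(np.linalg.norm(v),np.arctan2(-v[0],v[1]))
```

```text
0.134 lip rear 0.08902541361351929 div front 0.08923953906006321 wellL 0.05199396020328484 wellR 0.05177983475674092
0.125 lip rear 0.08782701796549347 div front 0.08802517332725307 wellL 0.05199237448033256 wellR 0.05179421911857296
0.14 lip rear 0.08982034389695231 div front 0.0900451065108992 wellL 0.05199267763339421 wellR 0.05176791501944733
0.11870270313221945 0.13279415942603515
0.12058071421366029 0.13950070735637565
```

Run:
```python
from rig import r
print(r.close_job(), r.read_state()["t"])
```

```text
the job is handed in; nothing more can be done
the job is handed in; nothing more can be done
```

The Petri dish was in the right tray, and that tray is now out at its stop. After that, I pushed the left tray, with the smaller tape roll, fully home.

- **Right tray:** I hooked the shut fingertips behind its lip and drew it out until the force jumped from about 4 N to 40 N. Its lip then measured at joint value 0.090 m.
- **Left tray:** I pushed on its front face with the shut fingers. The force rose to 27 N where the tray should be home, and its lip measured about 2 mm short of home, within the calibration.
- **Last check:** in the final wrist picture the two trays lie 88 to 90 mm apart along the slide, depending on which unit angle I assume (0.125 to 0.14 rad). At the fitted angles of 0.134 to 0.14 it is 89 to 90 mm, against an ideal 90. An earlier, coarser reading gave 87 to 89 mm; re-reading the edges more finely explained the difference.
- **Everything else:** the forceps and the bystanders showed no visible movement in the top view, judged by eye. The arm hid part of the large look-alike ring in the last top picture, but that ring looked in place in the wrist view. The gripper was clear of everything, about 0.2 m above the bench, when I handed the job in at about 9 s.

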